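# Switch the seesaw gate of the wooden-ball sorter and feed two balls down the other chute

### The job

Rock the seesaw gate of the wooden sorting rig over its pivot to its other side by pressing down its raised end; then push the two wooden balls waiting in the feed lane over the hump so that both run across the gate and down the other chute into its catch tray. Only touch and push with the fingertips, never pinch or lift the balls, and leave the gate rocked over and everything else on the bench where it is.

Things in the scene. Friction and masses are not known exactly. Their poses are not given: they have to be found in the camera images.
- rig: Plywood sorting rig, fixed to the bench. Origin on the bench top, straight under the gate's centre. x runs along the feed lane away from the gate (roughly away from the robot), y along the gate to the left chute, z up. On each side a chute (y 103 to 205 mm, and mirrored) leads from the gate's end down to a catch tray. Two posts carry the gate's pivot, which lies along x, 110 mm above the bench.
- gate (a joint): Tilt of the seesaw gate, an aluminium trough 200 mm long along rig y, -0.2 to 0.2 rad between stops. Positive: left end raised, balls run to the right chute; negative: the reverse. Starts against one stop. A steel bar on its robot side (top 68 mm above the pivot) makes it top-heavy: under 1 N on the raised pad rocks it; once past level it falls to the other stop and stays.
- lane_hump (a point): Top of the hump in the feed lane's floor, 141 mm above the bench, at rig x = 90 mm, y = 0. From it the floor falls to the gate (130 mm at x = 26). Outward it dips to 137 mm at x = 135, where the balls rest, then rises to 145 mm at the open outer end, x = 235. The lane is 54 mm wide inside; its side walls are only 10 mm high. A ball whose centre is past the hump rolls on to the gate by itself.
- tray_left (a point): Centre of the floor of the left catch tray, 12 mm above the bench, at rig y = 262 mm. The tray is 108 mm square inside, its walls 72 to 92 mm above the bench.
- tray_right (a point): The same for the right catch tray, at rig y = -262 mm.
- pad_left (a point): Centre of the top face of the gate's left press pad, a flat aluminium ear 46 x 46 mm and 6 mm thick, at rig x = 57 mm and 88 mm to rig +y of the pivot, on the feed-lane side of the gate; tilts with the gate (about 131 mm above the bench when raised, 96 mm when lowered).
- pad_right (a point): The same for the right press pad, 88 mm to rig -y of the pivot.
- ball_front_center (a point): Centre of the wooden ball nearer the gate, 48 mm in diameter, about 40 g, resting in the feed lane at about rig x = 111 mm, its centre 163 mm above the bench, touching the rear ball.
- ball_rear_center (a point): Centre of the wooden ball farther from the gate, the same size, at about rig x = 159 mm. The lane behind it is free: a fingertip can come down behind it and push both along the lane towards the gate (rig -x). Push low, with the end of the finger well below mid-height of the ball (12 mm above the lane floor clears the side walls): a fingertip at mid-height or above wedges it against the floor.
- glue: White glue bottle, 48 mm wide, 120 mm tall; origin under its base. Stands to the left of the feed lane. Leave alone.
- knob_blank: Turned wooden drawer knob, 38 mm wide, 46 mm tall, to the right of the feed lane; origin under its base. Leave alone.
- offcut: Dark wood offcut, 90 x 45 x 30 mm, right of the feed lane; origin under its centre. Leave alone.
- tape: Cardboard ring of a tape roll, 90 mm across, 24 mm high, left of the feed lane; origin under its centre. Leave alone.
Mind the look-alikes: they are no part of the job. What is shaped like the part that bears ball_rear_center but pink is not meant. What is shaped like the part that bears ball_front_center but turquoise is not meant.

How it is judged:
By the outcome, as a careful person would: the job done as asked, in the order asked, and still so for the second after the job is handed in, with the robot touching nothing.
It also fails if it takes over 43 s, if anything falls off the work surface, if the arm or the gripper's body presses on something with over 40 N, if the wrist force passes 120 N, or if a joint passes its speed limit or range.

### The arm

A 7-joint arm with a two-finger parallel gripper is mounted at the origin on the work surface. World frame = base frame: x ahead of the robot, y to its left, z up, the work surface at z = 0. Lengths are in m, angles in rad, forces in N, time in s.
With the tool pointing down it reaches from about 0.4 to 0.875 m from the base axis. Payload 4.4 kg.
Tool frame: the origin (TCP) lies between the finger pads; the fingertips stand 8 mm ahead of it and the grasp point (between the pads) lies 11 mm behind it (manip.tips_ahead is the distance from the TCP to the fingertips, in m); x points along the fingers, y is the direction in which the jaws open and shut, and the axes are right-handed (so a half turn about x gives the same grasp; the last joint's range is limited). The gripper opens to 85 mm and grips with 20 to 120 N. Pads are 22 mm wide; open, the fingers measure 114 mm over their backs; the gripper's body (76 mm by 85 mm) begins 54 mm behind the grasp point. The pads swing forward as they close: fully open they stand 13 mm farther back than shut.
Start: joints at [1.058, 0.628, 0.038, 1.517, -0.027, 0.996, -0.02], TCP at [0.281, -0.586, 0.239] pointing down, gripper open.
Joint ranges: [-3.06, 3.06], [-0.37, 2.12], [-1.25, 1.32], [0.18, 2.47], [-1.1, 4.24], [0.23, 1.98], [-2.94, 2.94]. Speed limits (rad/s): [2.57, 2.57, 3.14, 3.14, 3.14, 3.14, 3.14].

### API

Orientations are given as [roll, pitch, yaw] about the fixed x, y, z axes, in that order (R = Rz(yaw) Ry(pitch) Rx(roll)).
In Python, from station import manip gives the robot as it stands. The module is installed in compiled form; this text tells all that it offers.
- The arm moves only by the tool jog_arm, never from a script. Its argument "steps" is a list of rows, each an object with "xyz": the shift along the tool's x, y, z in m, a list of three; "yaw": the turn about the tool's x in rad. In form: [{"xyz": [x, y, z], "yaw": yaw}, ...]. A call has 1 to 20 rows; each row shifts and turns the commanded pose from where the row before left it, along the tool's axes as they then stand; what a row does not reach is not made up. A row lasts 1/8 s, in which the tool goes at most 62.5 mm and 10.7 degrees, less where a joint would pass 70% of its speed; a pose out of reach is approached as far as the arm can. A call is refused whole if a number of a shift passes 0.0625 or a number of a turn 0.188, either way. A call with a gripper value outside its range is refused whole. "hand" is the opening, from 0 (shut) to 1 (fully open), set as the call begins (left out, the last holds). The fingers move at their own pace and stop on an object; the grip force is fixed at half the most. Time passes only in rows, so rows that do not move let the fingers close. It gives the time, the measured TCP pose, the force and the opening at its end, in the units of the state.
- manip.get_obs(): the state, without advancing time (a new reading comes with each control period).
- manip.read_camera(name): name is "scene" or "side" or "wrist"; returns a dict with "pixels" (420x560x3 uint8, blue, green, red), "depth" (420x560 float32, m along the optical axis (not along the pixel's ray), 0 where there is no reading), "K" (3x3 intrinsics, pixels), "extrinsics" (4x4, takes a point from world to camera coordinates); the wrist camera has in their place "hand_eye" (4x4, takes a point from camera to tool coordinates, whose origin is the TCP and whose axes are the tool frame's). Camera axes: x right, y down, z forward; pixel columns grow to the right and rows downward; lengths in m; the calibration is good to about 2 mm. A picture is of the moment at which its call begins: read the wrist's pose just before it.
- manip.job_done(): hands the job in, once; it reports no verdict.
Trained networks look in a picture, given as the dict that the camera call returned (one of the last four; its "shot" number tells which), for a name from the list of things; names that differ only in an ending like _2 or _b are one class to them, and where a whole thing is asked for, a point or a joint stands for the part that bears it (a point fixed in the world has none). Each returns a list of dicts, best first, with "score" (0 to 1); they miss things now and then, are a little off and sometimes report something else, mostly with a low value. They report only what shows in the picture. A call takes as long as a camera call. They do not tell look-alikes from the thing itself.
- manip.look_for(name, picture): "xyz" ([x, y, z] in m, in world coordinates, good to about 4 mm: the middle of the surface that is visible of it).
- manip.silhouettes(name, picture): "region" (420x560 bool, what is visible of it).
- manip.landmark_of(name, picture): "xyz" ([x, y, z] in m, in world coordinates, good to about 4 mm: a listed point, or the origin of a listed thing).
The state is a dict: "time_s": time; "joints": joint angles; "qd": joint speeds; "joint_efforts": joint torques, N m; "tool_pos": TCP position; "ee_rot": TCP orientation; "ft_force": force on the tool from outside, world axes, zero at the start; "torque": the same for the moment, N m; "grip_width": finger opening in m.
Only numpy, scipy, OpenCV 4.12 (cv2) and the standard library are available. Lean on these libraries where they do the work, as an engineer would, in place of code of your own. Each camera call takes 0.05 s, during which the arm holds its last target.

## Working session

There is one attempt and no reset: what is moved stays moved. The work goes in short steps, Python scripts to look and compute and a tool call to move; the robot and the scene stay as the last step left them, time stands still between calls to the robot, and variables do not carry over. Pictures are saved under pics/ and viewed, and the job is handed in when it is done.

Besides the shell and the picture viewer there is one more tool, called by a JSON object that holds its "name" and its "arguments". jog_arm: Moves the arm, as the interface text tells. Its arguments: {"type":"object","properties":{"steps":{"type":"array","items":{"type":"object","properties":{"xyz":{"type":"array","items":{"type":"number"}},"yaw":{"type":"number"}}}},"hand":{"type":"number"}},"required":["steps"]}

```bash
mkdir -p pics
cat > h.py <<'E'
import numpy as np, cv2
from station import manip
def save(p,n): cv2.imwrite('pics/'+n,p['pixels'])
E
python3 - <<'E'
from h import *
o=manip.get_obs(); print({k:np.round(v,3) for k,v in o.items()}, manip.tips_ahead)
for c in ['scene','side']:
    p=manip.read_camera(c); save(p,c+'0.png')
    for n in ['ball_front_center','ball_rear_center','pad_left','pad_right','lane_hump','tray_left','tray_right','rig','gate','glue','knob_blank','tape','offcut']:
        try: r=manip.landmark_of(n,p)
        except Exception as e: r=[];print(n,e)
        print(c,n,[(np.round(d['xyz'],3).tolist(),round(d['score'],2)) for d in r[:3]])
E
```

```text
{'time_s': np.float64(0.0), 'joints': array([ 1.058,  0.629,  0.038,  1.518, -0.027,  0.996, -0.02 ]), 'qd': array([ 0.   , -0.002, -0.   , -0.001,  0.001, -0.   , -0.   ]), 'joint_efforts': array([ 0.0000e+00, -5.6340e+01,  1.2260e+00, -1.9345e+01,  1.1000e-02,
        1.1000e-02, -0.0000e+00]), 'tool_pos': array([ 0.281, -0.586,  0.238]), 'ee_rot': array([-1.558,  1.569,  2.03 ]), 'ft_force': array([-0.019,  0.433,  0.028]), 'torque': array([-0.002, -0.023,  0.015]), 'grip_width': np.float64(0.085)} 0.008
scene ball_front_center [([0.573, -0.022, 0.158], 0.93), ([0.773, 0.039, 0.026], 0.72)]
scene ball_rear_center [([0.651, -0.165, 0.023], 0.82), ([0.62, -0.038, 0.165], 0.62)]
scene pad_left []
scene pad_right [([0.499, -0.093, 0.131], 0.83)]
scene lane_hump [([0.553, -0.019, 0.139], 0.79), ([0.62, -0.038, 0.163], 0.41)]
scene tray_left [([0.535, 0.261, 0.013], 0.7)]
scene tray_right [([0.396, -0.246, 0.01], 0.92)]
scene rig [([0.466, 0.003, 0.004], 0.78), ([0.666, 0.225, 0.001], 0.3)]
gate it knows: ball_front_center, ball_rear_center, glue, knob_blank, lane_hump, offcut, pad_left
[... 454 characters left out ...]
.62, -0.037, 0.163], 0.51), ([0.577, -0.258, -0.0], 0.16)]
side pad_left [([0.545, 0.074, 0.096], 0.62)]
side pad_right [([0.501, -0.095, 0.13], 0.94), ([0.537, 0.257, 0.012], 0.61)]
side lane_hump [([0.551, -0.02, 0.14], 0.7)]
side tray_left [([0.537, 0.258, 0.011], 0.96), ([0.661, 0.228, -0.003], 0.61)]
side tray_right [([0.395, -0.244, 0.014], 0.66)]
side rig [([0.468, 0.004, 0.007], 0.7)]
gate it knows: ball_front_center, ball_rear_center, glue, knob_blank, lane_hump, offcut, pad_left, pad_right, rig, tape, tray_left, tray_right
side gate []
side glue [([0.664, 0.113, -0.001], 0.74)]
side knob_blank []
side tape [([0.661, 0.225, -0.003], 0.7)]
side offcut [([0.577, -0.26, -0.003], 0.65)]
```

View pics/scene0.png

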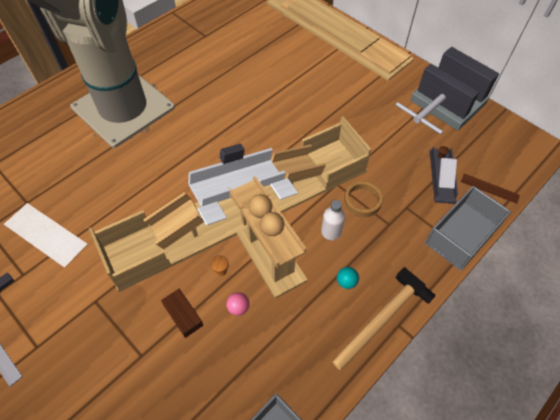

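View pics/side0.png

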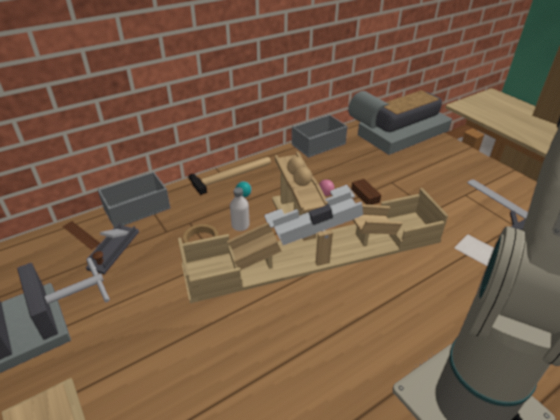

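Run:
```python
from h import *
# rig fit from landmarks (rig xyz -> world), z-only rotation
R=[(0,262),(0,-262),(90,0),(57,88),(57,-88),(111,0),(159,0)]
W=[(.536,.260),(.3955,-.245),(.552,-.0195),(.545,.074),(.500,-.094),(.5745,-.022),(.620,-.0375)]
R=np.array(R)/1000;W=np.array(W)
a=R-R.mean(0);b=W-W.mean(0)
th=np.arctan2((a[:,0]*b[:,1]-a[:,1]*b[:,0]).sum(),(a*b).sum())
M=np.array([[np.cos(th),-np.sin(th)],[np.sin(th),np.cos(th)]])
t=W.mean(0)-M@R.mean(0)
print(th,t,np.round((R@M.T+t-W)*1000,1))
for q in [(57,-88),(90,0),(159,0),(195,0),(220,0),(0,262)]: print(q,M@np.array(q)/1000+t)
from scipy.spatial.transform import Rotation as Ro
o=manip.get_obs();T=Ro.from_euler('xyz',o['ee_rot']).as_matrix();print(T.round(3))
p=manip.read_camera('scene')
c=p['pixels'];E=p['extrinsics'];K=p['K']
for q in [(.5745,-.022,.163),(.62,-.0375,.163),(.5,-.094,.131)]:
    u=K@(E@np.array([*q,1]))[:3];print(u[:2]/u[2])
u=(K@(E@np.array([.56,-.03,.14,1]))[:3]);u=(u[:2]/u[2]).astype(int)
cv2.imwrite('pics/crop0.png',cv2.resize(c[max(0,u[1]-90):u[1]+90,max(0,u[0]-120):u[0]+120],None,fx=3.3,fy=3.3)); print(u)
```

```text
-0.27154859252133123 [0.46662413 0.00616257] [[ 0.9 -1.4]
 [ 0.8 -1.2]
 [ 1.3  1.5]
 [ 0.1  1.6]
 [-2.1  0.1]
 [-0.9 -1.6]
 [-0.2  1. ]]
(57, -88) [ 0.49793179 -0.09390156]
(90, 0) [ 0.55332623 -0.01797755]
(159, 0) [ 0.61979785 -0.03648498]
(195, 0) [ 0.65447869 -0.04614103]
(220, 0) [ 0.6785626  -0.05284662]
(0, 262) [0.53689872 0.25856202]
[[ 0.     0.432 -0.902]
 [ 0.    -0.902 -0.432]
 [-1.    -0.    -0.   ]]
[260.01029583 205.15276836]
[270.48034581 223.79313115]
[210.0748186  212.78547625]
[252 209]
```

View pics/crop0.png

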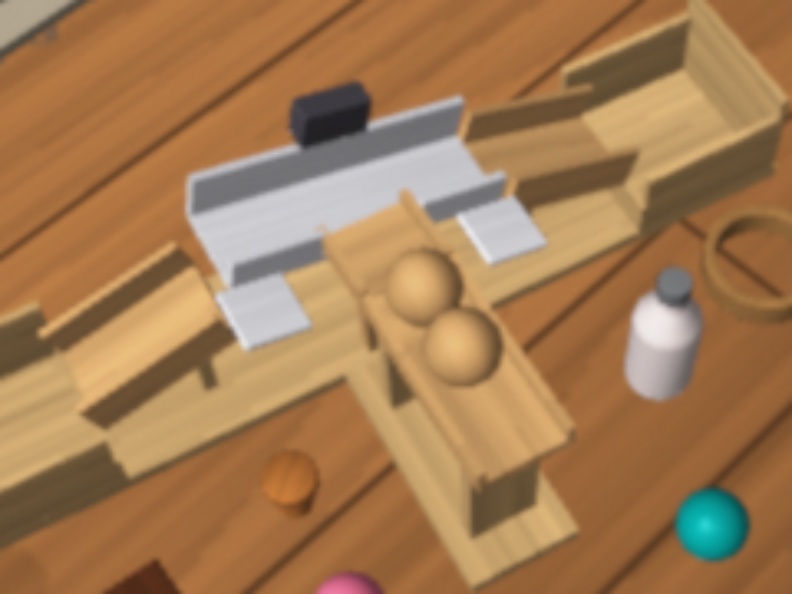

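Look-alikes checked: the wooden balls are at (260,205) and (270,224) in the lane. The pink ball (237,303) and the turquoise ball (347,278) lie on the bench and aren't part of the job. The right pad (210,213) is the raised one, at z≈131 mm, and the left one is at about 96 mm. So I press the right pad, and the balls should then go to the right tray.

{"name": "jog_arm", "arguments": {"hand": 0, "steps": [{"xyz": [0, 0, 0], "yaw": 0.18}, {"xyz": [0, 0, 0], "yaw": 0.18}, {"xyz": [0, 0, 0], "yaw": 0.18}, {"xyz": [0, 0, 0], "yaw": 0.18}, {"xyz": [0, -0.05, -0.008], "yaw": 0}, {"xyz": [0, -0.05, -0.008], "yaw": 0}, {"xyz": [0, -0.05, -0.008], "yaw": 0}, {"xyz": [0, -0.05, -0.008], "yaw": 0}, {"xyz": [0, -0.05, -0.008], "yaw": 0}, {"xyz": [0, -0.05, -0.008], "yaw": 0}, {"xyz": [0, -0.05, -0.008], "yaw": 0}, {"xyz": [0, -0.05, -0.008], "yaw": 0}, {"xyz": [0, -0.05, -0.008], "yaw": 0}, {"xyz": [0, 0, 0], "yaw": 0}, {"xyz": [0, 0, 0], "yaw": 0}]}}

```text
time_s: 3.22
tool_pos: [0.4715, -0.1729, 0.2394]
ee_rot: [1.822, 1.57, -1.593]
ft_force: [-0.3, -0.7, -0.0]
grip_width: -0.0001
```

```bash
cat >> h.py <<'E'
th=-0.2715;t=np.array([.4666,.0062]);M=np.array([[np.cos(th),-np.sin(th)],[np.sin(th),np.cos(th)]])
from scipy.spatial.transform import Rotation as Ro
def st():
    o=manip.get_obs();T=Ro.from_euler('xyz',o['ee_rot']).as_matrix()
    p=o['tool_pos'];print('t',o['time_s'],'world',p.round(4),'rig',(M.T@(p[:2]-t)).round(4),'tip z',round(p[2]-.008,4),'F',o['ft_force'].round(2),'w',o['grip_width'])
    A=np.eye(3);A[:2,:2]=M; print('tool axes in rig\n',(A.T@T).round(3))
def to_tool(rigxy):
    o=manip.get_obs();T=Ro.from_euler('xyz',o['ee_rot']).as_matrix()
    w=M@np.array(rigxy)+t; d=np.array([*(w-o['tool_pos'][:2]),0]); print('shift tool',(T.T@d).round(4))
E
python3 - <<'E'
from h import *
st(); to_tool((.057,-.088))
p=manip.read_camera('wrist');save(p,'w1.png')
o=manip.get_obs();T=np.eye(4);T[:3,:3]=Ro.from_euler('xyz',o['ee_rot']).as_matrix();T[:3,3]=o['tool_pos']
for n in ['pad_right','ball_front_center','ball_rear_center']:
    print(n,[(np.round(d['xyz'],3),round(d['score'],2)) for d in manip.landmark_of(n,p)[:2]])
E
```

```text
t 3.225 world [ 0.4715 -0.1729  0.2394] rig [ 0.0527 -0.1712] tip z 0.2314 F [-0.33 -0.66 -0.05] w -6.426675773515543e-05
tool axes in rig
 [[ 0.    -0.002 -1.   ]
 [-0.001 -1.     0.002]
 [-1.     0.001 -0.   ]]
shift tool [-0.0001 -0.0832 -0.0042]
pad_right [(array([ 0.496, -0.095,  0.13 ]), 0.61)]
ball_front_center []
ball_rear_center []
```

View pics/w1.png

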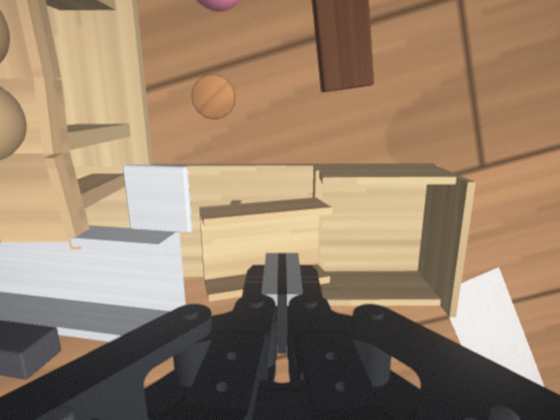

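The wrist view shows the raised right pad at (157,198), with the fingers shut and square to the rig. I'll go over the pad and press down.

{"name": "jog_arm", "arguments": {"steps": [{"xyz": [0, -0.04, -0.002], "yaw": 0}, {"xyz": [0, -0.044, -0.002], "yaw": 0}, {"xyz": [0.03, 0, 0], "yaw": 0}, {"xyz": [0.03, 0, 0], "yaw": 0}, {"xyz": [0.02, 0, 0], "yaw": 0}, {"xyz": [0.01, 0, 0], "yaw": 0}, {"xyz": [0.008, 0, 0], "yaw": 0}, {"xyz": [0.008, 0, 0], "yaw": 0}, {"xyz": [0.008, 0, 0], "yaw": 0}, {"xyz": [0.008, 0, 0], "yaw": 0}, {"xyz": [0.008, 0, 0], "yaw": 0}, {"xyz": [0, 0, 0], "yaw": 0}, {"xyz": [0, 0, 0], "yaw": 0}]}}

```text
time_s: 5.05
tool_pos: [0.4982, -0.0925, 0.1094]
ee_rot: [3.057, 1.571, -0.358]
ft_force: [-0.3, -1.2, 0.2]
grip_width: 0.0001
```

Run:
```python
from h import *
st()
p=manip.read_camera('side');save(p,'s2.png')
for n in ['pad_right','pad_left','ball_front_center','ball_rear_center']:
    print(n,[(np.round(d['xyz'],3),round(d['score'],2)) for d in manip.landmark_of(n,p)[:2]])
```

```text
t 5.05 world [ 0.4982 -0.0925  0.1094] rig [ 0.057  -0.0866] tip z 0.1014 F [-0.29 -1.18  0.18] w 8.401472400923551e-05
tool axes in rig
 [[ 0.    -0.002 -1.   ]
 [-0.    -1.     0.002]
 [-1.     0.    -0.   ]]
pad_right [(array([ 0.501, -0.091,  0.094]), 0.74)]
pad_left [(array([0.545, 0.073, 0.128]), 0.85)]
ball_front_center [(array([ 0.579, -0.024,  0.162]), 0.71), (array([0.772, 0.041, 0.024]), 0.63)]
ball_rear_center [(array([ 0.652, -0.166,  0.021]), 0.64), (array([ 0.618, -0.037,  0.16 ]), 0.45)]
```

View pics/s2.png

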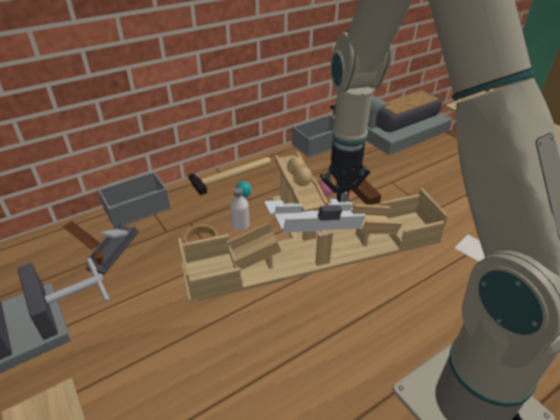

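The gate has rocked over: the right pad is now at 94 mm and the left at 128 mm, with the balls still in the lane. Next I lift and go behind the rear ball.

{"name": "jog_arm", "arguments": {"steps": [{"xyz": [-0.03, 0, 0], "yaw": 0}, {"xyz": [-0.05, 0, 0], "yaw": 0}, {"xyz": [-0.05, 0, 0], "yaw": 0}, {"xyz": [0, -0.02, -0.04], "yaw": 0}, {"xyz": [0, -0.02, -0.04], "yaw": 0}, {"xyz": [0, -0.02, -0.04], "yaw": 0}, {"xyz": [0, -0.027, -0.035], "yaw": 0}, {"xyz": [0, 0, 0], "yaw": 0}, {"xyz": [0, 0, 0], "yaw": 0}]}}

```text
time_s: 6.42
tool_pos: [0.6699, -0.051, 0.2389]
ee_rot: [0.593, 1.569, -2.822]
ft_force: [-0.1, -1.0, 0.9]
grip_width: -0.0002
```

Run:
```python
from h import *
st();to_tool((.212,0))
p=manip.read_camera('wrist');save(p,'w3.png')
for n in ['ball_front_center','ball_rear_center','lane_hump']:
    print(n,[(np.round(d['xyz'],3),(M.T@(np.array(d['xyz'])[:2]-t)).round(3),round(d['score'],2)) for d in manip.landmark_of(n,p)[:2]])
p=manip.read_camera('scene');save(p,'s3.png')
for n in ['ball_front_center','ball_rear_center','lane_hump','pad_left','pad_right']:
    print(n,[(np.round(d['xyz'],3),(M.T@(np.array(d['xyz'])[:2]-t)).round(3),round(d['score'],2)) for d in manip.landmark_of(n,p)[:2]])
```

```text
t 6.425 world [ 0.6699 -0.051   0.2389] rig [ 0.2112 -0.0006] tip z 0.2309 F [-0.1  -0.97  0.9 ] w -0.00021006684181658317
tool axes in rig
 [[-0.001 -0.002 -1.   ]
 [-0.001 -1.     0.002]
 [-1.     0.001  0.001]]
shift tool [-0.     -0.0006 -0.0008]
ball_front_center [(array([0.769, 0.041, 0.023]), array([0.282, 0.115]), 0.75), (array([ 0.576, -0.021,  0.159]), array([0.113, 0.003]), 0.71)]
ball_rear_center [(array([ 0.647, -0.167,  0.023]), array([ 0.22 , -0.118]), 0.96), (array([0.664, 0.229, 0.   ]), array([0.13 , 0.268]), 0.25)]
lane_hump []
ball_front_center [(array([0.77 , 0.038, 0.025]), array([0.284, 0.113]), 0.88), (array([ 0.575, -0.025,  0.164]), array([ 0.113, -0.001]), 0.59)]
ball_rear_center [(array([ 0.654, -0.168,  0.02 ]), array([ 0.228, -0.118]), 0.74), (array([ 0.618, -0.034,  0.162]), array([0.157, 0.002]), 0.53)]
lane_hump [(array([ 0.554, -0.02 ,  0.139]), array([ 0.091, -0.002]), 0.84)]
pad_left []
pad_right [(array([ 0.5  , -0.09 ,  0.095]), array([ 0.058, -0.084]), 0.68)]
```

View pics/w3.png

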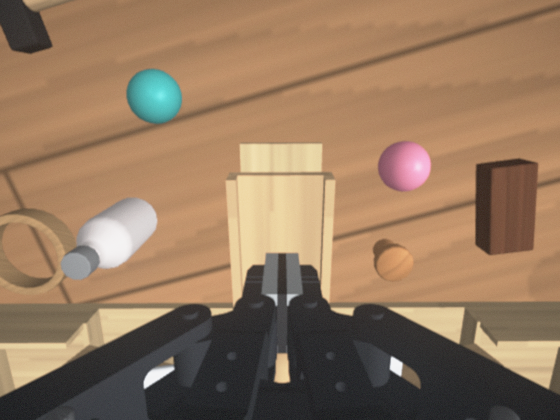

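View pics/s3.png

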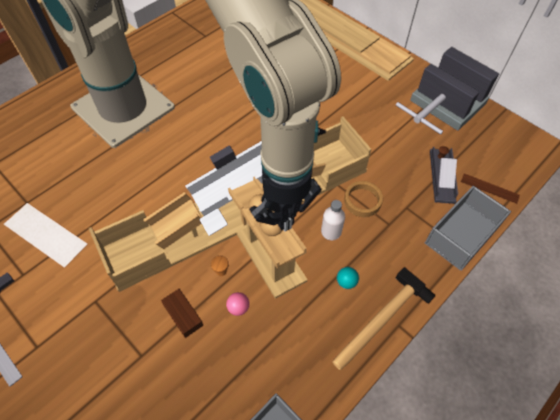

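The lane (columns 228–334, middle 281) is centred on the fingers (column 282). I'll come down behind the rear ball.

{"name": "jog_arm", "arguments": {"steps": [{"xyz": [0.03, 0, 0], "yaw": 0}, {"xyz": [0.03, 0, 0], "yaw": 0}, {"xyz": [0.01, 0, 0], "yaw": 0}, {"xyz": [0.006, 0, 0], "yaw": 0}, {"xyz": [0, 0, 0], "yaw": 0}, {"xyz": [0, 0, 0], "yaw": 0}]}}

```text
time_s: 7.68
tool_pos: [0.6716, -0.0507, 0.1644]
ee_rot: [-2.926, 1.569, -0.058]
ft_force: [0.5, -0.6, 1.0]
grip_width: 0.0003
```

Run:
```python
from h import *
st()
p=manip.read_camera('scene');c=p['pixels'][150:300,180:360];cv2.imwrite('pics/c4.png',cv2.resize(c,None,fx=4,fy=4))
```

```text
t 7.675 world [ 0.6716 -0.0507  0.1644] rig [2.127e-01 2.000e-04] tip z 0.1564 F [ 0.47 -0.57  1.04] w 0.0002627977157770094
tool axes in rig
 [[ 0.002 -0.002 -1.   ]
 [ 0.    -1.     0.002]
 [-1.    -0.    -0.002]]
```

View pics/c4.png

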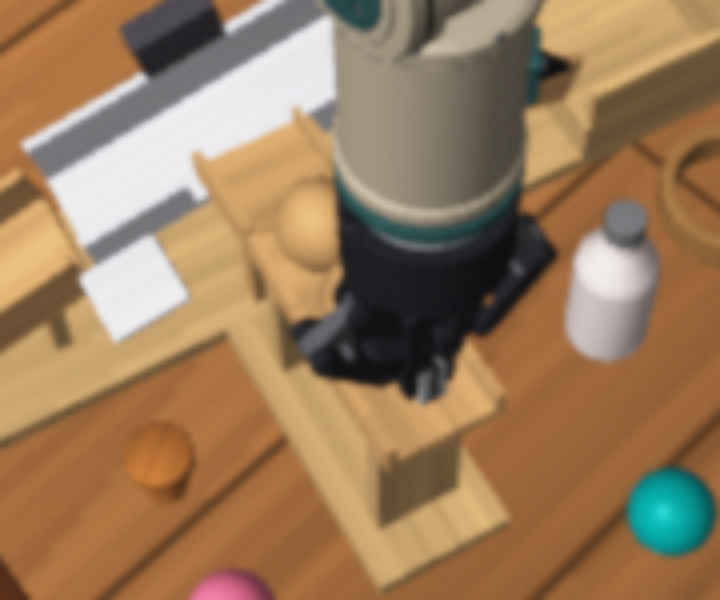

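{"name": "jog_arm", "arguments": {"steps": [{"xyz": [0.001, 0, 0.006], "yaw": 0}, {"xyz": [0.001, 0, 0.006], "yaw": 0}, {"xyz": [0.001, 0, 0.006], "yaw": 0}, {"xyz": [0.001, 0, 0.006], "yaw": 0}, {"xyz": [0, 0, 0.006], "yaw": 0}, {"xyz": [0, 0, 0.006], "yaw": 0}, {"xyz": [0, 0, 0.006], "yaw": 0}, {"xyz": [0, 0, 0.003], "yaw": 0}, {"xyz": [0, 0, 0], "yaw": 0}]}}

```text
time_s: 8.85
tool_pos: [0.6273, -0.0383, 0.1594]
ee_rot: [-0.175, 1.571, 2.694]
ft_force: [0.4, 0.1, -0.9]
grip_width: 0.0002
```

Run:
```python
from h import *
st()
for k in ['scene','side']:
    p=manip.read_camera(k);save(p,k+'5.png')
    for n in ['ball_front_center','ball_rear_center','pad_left','pad_right']:
        print(n,[(np.round(d['xyz'],3),(M.T@(np.array(d['xyz'])[:2]-t)).round(3),round(d['score'],2)) for d in manip.landmark_of(n,p)[:3]])
```

```text
t 8.85 world [ 0.6273 -0.0383  0.1594] rig [0.1668 0.0002] tip z 0.1514 F [ 0.43  0.11 -0.94] w 0.00024400048890990214
tool axes in rig
 [[-0.    -0.002 -1.   ]
 [ 0.    -1.     0.002]
 [-1.    -0.     0.   ]]
ball_front_center [(array([0.773, 0.038, 0.026]), array([0.286, 0.113]), 0.82), (array([ 0.493, -0.003,  0.153]), array([ 0.028, -0.002]), 0.6)]
ball_rear_center [(array([ 0.651, -0.168,  0.022]), array([ 0.224, -0.118]), 0.69)]
pad_left [(array([ 0.552, -0.02 ,  0.141]), array([ 0.089, -0.002]), 0.19)]
pad_right [(array([ 0.5  , -0.091,  0.095]), array([ 0.058, -0.084]), 0.96)]
ball_front_center [(array([0.771, 0.039, 0.022]), array([0.285, 0.113]), 0.45), (array([ 0.458, -0.011,  0.134]), array([-0.004, -0.019]), 0.35), (array([ 0.553, -0.021,  0.143]), array([ 0.09 , -0.003]), 0.28)]
ball_rear_center [(array([ 0.593, -0.028,  0.16 ]), array([0.131, 0.   ]), 0.87), (array([ 0.651, -0.167,  0.022]), array([ 0.224, -0.118]), 0.62)]
pad_left [(array([0.544, 0.072, 0.132]), array([0.057, 0.084]), 0.89)]
pad_right [(array([ 0.498, -0.096,  0.094]), array([ 0.058, -0.09 ]), 0.71)]
```

View pics/side5.png

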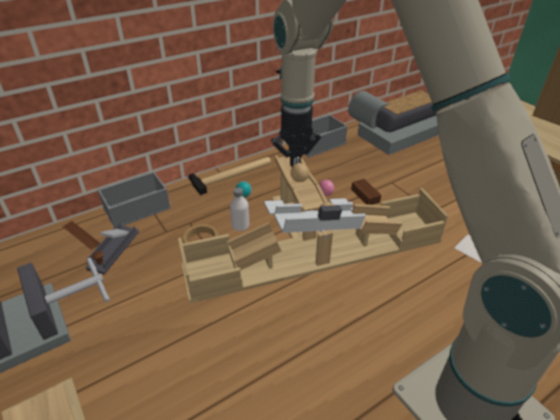

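View pics/scene5.png

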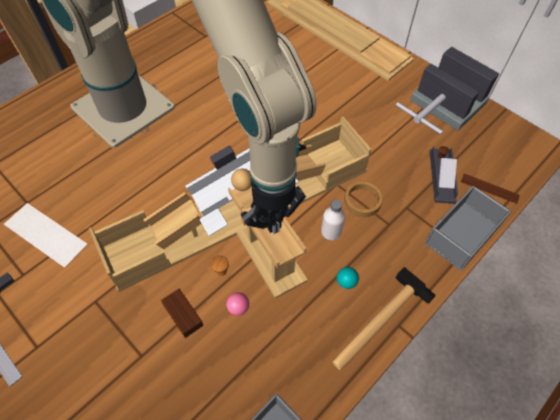

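The front ball is rolling onto the gate, at scene (241,180). I'll wait and see where it goes.

{"name": "jog_arm", "arguments": {"steps": [{"xyz": [0, 0, 0]}, {"xyz": [0, 0, 0]}, {"xyz": [0, 0, 0]}, {"xyz": [0, 0, 0]}, {"xyz": [0, 0, 0]}, {"xyz": [0, 0, 0]}, {"xyz": [0, 0, 0]}, {"xyz": [0, 0, 0]}, {"xyz": [0, 0, 0]}, {"xyz": [0, 0, 0]}, {"xyz": [0, 0, 0]}, {"xyz": [0, 0, 0]}]}}

```text
$.steps[0]: bad value
```

Run:
```python
from h import *
st()
for k in ['scene','side']:
    p=manip.read_camera(k);save(p,k+'6.png')
    for n in ['ball_front_center','ball_rear_center','pad_left','pad_right']:
        print(n,[(np.round(d['xyz'],3),(M.T@(np.array(d['xyz'])[:2]-t)).round(3),round(d['score'],2)) for d in manip.landmark_of(n,p)[:3]])
```

```text
t 9.35 world [ 0.6276 -0.0385  0.1593] rig [0.1671 0.0002] tip z 0.1513 F [0.29 0.5  0.01] w -1.9760471941245236e-05
tool axes in rig
 [[ 0.    -0.002 -1.   ]
 [ 0.    -1.     0.002]
 [-1.    -0.    -0.   ]]
ball_front_center [(array([0.77 , 0.04 , 0.023]), array([0.283, 0.114]), 0.69), (array([ 0.435, -0.099,  0.114]), array([-0.002, -0.109]), 0.55)]
ball_rear_center [(array([ 0.649, -0.166,  0.023]), array([ 0.222, -0.117]), 0.72)]
pad_left []
pad_right [(array([ 0.501, -0.091,  0.096]), array([ 0.059, -0.084]), 0.73), (array([ 0.577, -0.26 , -0.001]), array([ 0.178, -0.227]), 0.48)]
ball_front_center [(array([ 0.593, -0.029,  0.158]), array([0.131, 0.   ]), 0.69), (array([ 0.394, -0.252,  0.036]), array([-0.001, -0.269]), 0.54), (array([0.771, 0.043, 0.025]), array([0.284, 0.117]), 0.43)]
ball_rear_center [(array([ 0.649, -0.167,  0.021]), array([ 0.222, -0.118]), 0.64), (array([ 0.591, -0.027,  0.158]), array([0.128, 0.001]), 0.6)]
pad_left [(array([0.545, 0.072, 0.13 ]), array([0.058, 0.084]), 0.64), (array([ 0.592, -0.03 ,  0.156]), array([ 0.13 , -0.001]), 0.59)]
pad_right [(array([ 0.499, -0.092,  0.094]), array([ 0.057, -0.086]), 0.62)]
```

View pics/scene6.png

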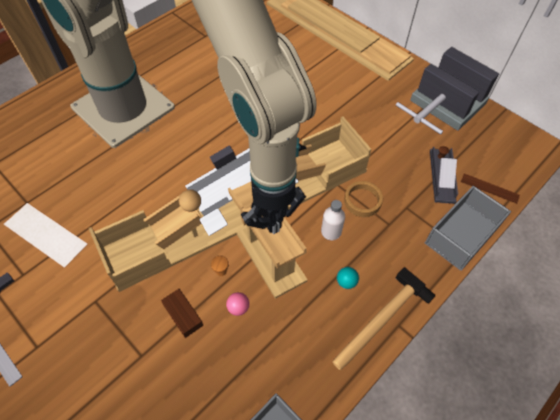

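The front ball ran down to the right tray: the side view has it at rig y=-0.269, z=0.036. The rear ball sits in the dip at x≈0.131. I'll push that over the hump.

{"name": "jog_arm", "arguments": {"steps": [{"xyz": [0, 0, 0.006], "yaw": 0}, {"xyz": [0, 0, 0.006], "yaw": 0}, {"xyz": [0, 0, 0.006], "yaw": 0}, {"xyz": [0, 0, 0.006], "yaw": 0}, {"xyz": [0, 0, 0.006], "yaw": 0}, {"xyz": [-0.001, 0, 0.006], "yaw": 0}, {"xyz": [-0.001, 0, 0.006], "yaw": 0}, {"xyz": [0, 0, 0.006], "yaw": 0}, {"xyz": [0, 0, 0.005], "yaw": 0}, {"xyz": [0, 0, 0], "yaw": 0}, {"xyz": [0, 0, 0], "yaw": 0}, {"xyz": [0, 0, 0], "yaw": 0}]}}

```text
time_s: 11.35
tool_pos: [0.5767, -0.0242, 0.1613]
ee_rot: [2.923, 1.571, -0.492]
ft_force: [-0.7, 0.2, -0.3]
grip_width: 0.0
```

Run:
```python
from h import *
st()
for k in ['scene','side']:
    p=manip.read_camera(k);save(p,k+'7.png')
    for n in ['ball_front_center','ball_rear_center','pad_left','pad_right']:
        print(n,[(np.round(d['xyz'],3),(M.T@(np.array(d['xyz'])[:2]-t)).round(3),round(d['score'],2)) for d in manip.landmark_of(n,p)[:3]])
```

```text
t 11.35 world [ 0.5767 -0.0242  0.1613] rig [0.1143 0.0002] tip z 0.1533 F [-0.66  0.2  -0.3 ] w 4.9925152402122295e-05
tool axes in rig
 [[ 0.    -0.002 -1.   ]
 [-0.    -1.     0.002]
 [-1.     0.    -0.   ]]
ball_front_center [(array([0.771, 0.042, 0.026]), array([0.284, 0.116]), 0.94), (array([ 0.389, -0.273,  0.034]), array([ 0.  , -0.29]), 0.7), (array([ 0.45 , -0.031,  0.132]), array([-0.006, -0.04 ]), 0.55)]
ball_rear_center [(array([ 0.451, -0.032,  0.129]), array([-0.005, -0.041]), 0.9), (array([ 0.651, -0.17 ,  0.023]), array([ 0.225, -0.12 ]), 0.68)]
pad_left []
pad_right [(array([ 0.5  , -0.092,  0.098]), array([ 0.058, -0.085]), 0.72)]
ball_front_center [(array([ 0.393, -0.272,  0.036]), array([ 0.004, -0.288]), 0.7), (array([0.775, 0.038, 0.024]), array([0.288, 0.114]), 0.56)]
ball_rear_center [(array([ 0.651, -0.167,  0.023]), array([ 0.224, -0.117]), 0.7), (array([ 0.426, -0.133,  0.093]), array([-0.002, -0.145]), 0.56)]
pad_left [(array([0.545, 0.074, 0.131]), array([0.057, 0.087]), 0.55)]
pad_right [(array([ 0.501, -0.095,  0.095]), array([ 0.06 , -0.088]), 0.79)]
```

View pics/scene7.png

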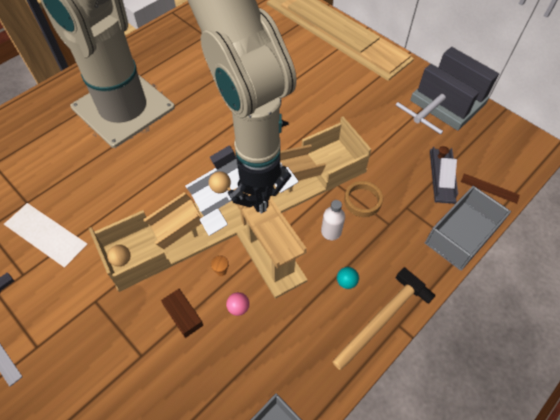

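The first ball is in the right tray at (118,256), and the second is running across the gate at (219,183). I'll lift clear and wait.

{"name": "jog_arm", "arguments": {"steps": [{"xyz": [-0.03, 0, 0], "yaw": 0}, {"xyz": [-0.04, 0, 0], "yaw": 0}, {"xyz": [-0.04, 0, 0], "yaw": 0}, {"xyz": [0, 0, 0], "yaw": 0}, {"xyz": [0, 0, 0], "yaw": 0}, {"xyz": [0, 0, 0], "yaw": 0}, {"xyz": [0, 0, 0], "yaw": 0}, {"xyz": [0, 0, 0], "yaw": 0}, {"xyz": [0, 0, 0], "yaw": 0}, {"xyz": [0, 0, 0], "yaw": 0}, {"xyz": [0, 0, 0], "yaw": 0}, {"xyz": [0, 0, 0], "yaw": 0}, {"xyz": [0, 0, 0], "yaw": 0}, {"xyz": [0, 0, 0], "yaw": 0}, {"xyz": [0, 0, 0], "yaw": 0}, {"xyz": [0, 0, 0], "yaw": 0}]}}

```text
time_s: 13.85
tool_pos: [0.5765, -0.0241, 0.2713]
ee_rot: [-2.123, 1.571, 0.745]
ft_force: [0.5, -0.7, 0.4]
grip_width: -0.0001
```

Run:
```python
from h import *
st()
for k in ['scene','side']:
    p=manip.read_camera(k);save(p,k+'8.png')
    for n in ['ball_front_center','ball_rear_center','pad_left','pad_right','glue','knob_blank','offcut','tape']:
        print(n,[(np.round(d['xyz'],3),(M.T@(np.array(d['xyz'])[:2]-t)).round(3),round(d['score'],2)) for d in manip.landmark_of(n,p)[:3]])
```

```text
t 13.85 world [ 0.5765 -0.0241  0.2713] rig [0.114  0.0003] tip z 0.2633 F [ 0.47 -0.74  0.44] w -0.00012202374834164369
tool axes in rig
 [[ 0.    -0.002 -1.   ]
 [ 0.    -1.     0.002]
 [-1.    -0.    -0.   ]]
ball_front_center [(array([0.77 , 0.038, 0.026]), array([0.284, 0.112]), 0.95), (array([ 0.558, -0.137, -0.002]), array([ 0.126, -0.114]), 0.67), (array([ 0.388, -0.277,  0.036]), array([ 0.   , -0.294]), 0.61)]
ball_rear_center [(array([ 0.652, -0.165,  0.023]), array([ 0.225, -0.115]), 0.88), (array([ 0.4  , -0.219,  0.036]), array([-0.004, -0.235]), 0.68)]
pad_left [(array([0.542, 0.073, 0.13 ]), array([0.055, 0.084]), 0.57)]
pad_right [(array([ 0.501, -0.094,  0.094]), array([ 0.06 , -0.087]), 0.89)]
glue [(array([ 0.667,  0.11 , -0.001]), array([0.165, 0.153]), 0.61)]
knob_blank [(array([ 0.559, -0.133, -0.002]), array([ 0.126, -0.109]), 0.56)]
offcut [(array([ 0.576, -0.26 , -0.002]), array([ 0.177, -0.227]), 0.61)]
tape [(array([ 0.575, -0.26 , -0.001]), array([ 0.176, -0.227]), 0.65), (array([0.665, 0.226, 0.002]), array([0.132, 0.265]), 0.57)]
ball_front_center [(array([0.772, 0.044, 0.025]), array([0.284, 0.118]), 0.59), (array([ 0.39 , -0.271,  0.036]), array([ 0.001, -0.288]), 0.57)]
ball_rear_center [(array([ 0.65 , -0.166,  0.021]), array([ 0.223, -0.116]), 0.73), (array([ 0.404, -0.22 ,  0.036]), array([-0.   , -0.235]), 0.47)]
pad_left [(array([0.546, 0.073, 0.129]), array([0.059, 0.085]), 0.63), (array([ 0.552, -0.019,  0.14 ]), array([ 0.089, -0.001]), 0.26)]
pad_right [(array([ 0.499, -0.092,  0.094]), array([ 0.058, -0.086]), 0.62)]
glue [(array([ 0.666,  0.112, -0.002]), array([0.164, 0.155]), 0.88)]
knob_blank []
offcut [(array([ 0.575, -0.259, -0.004]), array([ 0.175, -0.226]), 0.85)]
tape [(array([ 0.659,  0.225, -0.004]), array([0.126, 0.262]), 0.58)]
```

View pics/scene8.png

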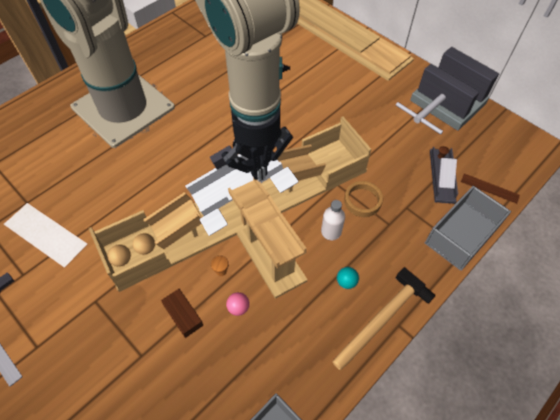

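View pics/side8.png

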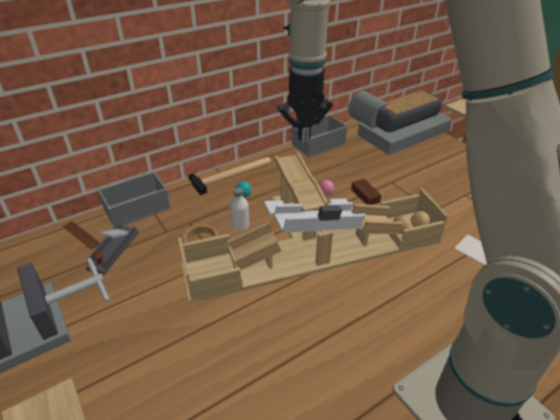

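Both balls rest in the right tray (scene (118,256) and (143,243), z=0.036). The gate is still rocked over, and the arm is clear of everything.

```bash
python3 -c "
from station import manip
print(manip.job_done())"
```

```text
the job is handed in; nothing more can be done
None
```

The job is done and handed in at about 14 s, well inside the 43 s limit. I pressed the raised right pad with the shut fingertips until the gate rocked over. Then I pushed the two wooden balls over the hump one after the other, and both ran down into the right catch tray.

Last checks, in the scene and side cameras:
- **Balls:** both are at rest on the right tray floor, at about rig y = -0.29 m and -0.235 m, centres 36 mm above the bench.
- **Gate:** it stayed rocked over, with the right pad at about 94 mm and the left at about 130 mm.
- **Other things:** the glue bottle, offcut, tape, knob, pink ball and turquoise ball are where they were, to within about 5 mm of measurement noise.
- **Arm:** the fingertips are well clear at about 263 mm above the bench, and the wrist force readings I took were at most about 1.2 N.

- **Detector slips:** the networks sometimes labelled the pink or turquoise ball, or the knob, as a job ball, and the offcut once as the tape. I told these apart by position and colour. The side camera did not find the knob at all; the scene camera did.
- **Refused call:** one waiting move was refused because its rows lacked a yaw value. It had no effect on the scene.

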